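Seat a wood block in a drilling jig and lock it with the cam lever

ROBOT

A 7-joint arm with a two-finger parallel gripper is mounted at the origin on a cart in front of the work surface, level with it; the furniture and walls round the work are solid. World frame = base frame: x ahead of the robot, y to its left, z up, the work surface at z = 0. Lengths are in mm, angles in rad, forces in N, time in s.
With the tool pointing down it reaches from about 350 to 775 mm from the base axis. Payload 3.1 kg.
Tool frame: the origin (TCP) lies at the very end of the fingers, on their centre line; the grasp point (between the pads) lies 19 mm behind it; z points along the fingers, y is the line along which they close (so a half turn about z gives the same grasp; the last joint's range is limited). The gripper opens to 85 mm and grips with 20 to 120 N. Pads are 22 mm wide; open, the fingers measure 114 mm over their backs; the gripper's body (76 mm by 85 mm) begins 54 mm behind the grasp point. The pads swing forward as they close: fully open they stand 13 mm farther back than shut.
Start: joints at [-1.291, 0.311, 0.014, 1.512, -0.004, 1.319, -0.027], TCP at [173.924, 521.793, 231.304] pointing down, gripper open.
Joint ranges: [-2.7, 2.7], [-0.3, 1.91], [-1.27, 1.3], [0.12, 2.57], [-1.44, 4.58], [0.2, 2.03], [-3.05, 3.05]. Speed limits (rad/s): [2.79, 2.79, 3.14, 3.14, 3.14, 3.14, 3.14].

INTERFACE

Orientations are given as a 3x3 rotation matrix whose columns are the frame's x, y, z axes.
In Python, from plant import r gives the robot as it stands.
- The arm moves only by the tool carry_out, never from a script. Its argument "motion" is text: rows parted by semicolons, each of 7 numbers parted by spaces: the turn, a rotation vector about the tool's x, y, z in degrees, then the shift along the tool's x, y, z in m, then the finger opening in m, from 0 to 0.0854. A call has 1 to 5 rows; each row is the pose to reach, as a shift and turn from the pose commanded when the call began, along the tool's axes at that moment; what a row does not reach only later rows make up. A row lasts 1/8 s, in which the tool goes at most 62.5 mm and 10.7 degrees, less where a joint would pass 70% of its speed; a pose out of reach is approached as far as the arm can. A call with a gripper value outside its range is refused whole. The fingers move at their own pace and stop on an object; "squeeze" is the grip in N (left out, the last holds). Time passes only in rows, so rows that repeat a pose let the fingers close. It gives the time, the measured TCP pose, the force, the opening and the grip force at its end, in the units of the state.
- r.get_state(): the state, without advancing time (a new reading comes with each control period).
- r.grab_frame(name): name is "side" or "top" or "wrist"; returns (picture, depth): 384x512x3 uint8, red, green, blue; 384x512 float32, mm along the optical axis (not along the pixel's ray), 0 where there is no reading.
- r.camera_info(name): a dict with "fx", "fy", "cx", "cy" (pixels), "dist" ([k1, k2, p1, p2, k3] as OpenCV has them; the pictures are not rectified), "rvec" (rotation vector, rad) and "tvec" (3), from world to camera coordinates, as OpenCV has them; the wrist camera has in their place "mount" (4x4, takes a point from camera to tool coordinates, whose origin is the TCP and whose axes are the flange's). Camera axes: x right, y down, z forward; pixel columns grow to the right and rows downward; lengths in mm; the calibration is good to about 2 mm. A picture is of the moment at which its call begins: read the wrist's pose just before it. camera_info takes no time and is no camera call.
- r.hand_in(): hands the job in; it is judged then, once.
The state is a dict: "time": time; "joint_pos": joint angles; "joint_vel": joint speeds; "joint_efforts": joint torques, N m; "ee_pos": TCP position; "ee_rot": TCP orientation; "force": force on the tool from outside, world axes, zero at the start; "ft_torque": the same for the moment, N m; "width": opening from 0.0 (shut) to 1.0 (fully open); "gripper_force": force on a finger pad.
Only numpy, scipy, OpenCV 4.12 (cv2) and the standard library are available. Lean on these libraries where they do the work, as an engineer would, in place of code of your own. Each camera call takes 0.05 s, during which the arm holds its last target. There are 200 camera calls.

TASK

Load the end-drilling jig: push the loose wood block along the base board, flat against the long wooden fence and home against the aluminium stop at the left end of the fence. Then push the cam lever round to the right until the cam presses the block tight. Only push things with the fingertips: the block must not be lifted off the board, and the things lying round the jig must stay where they are.

Things in the scene. Friction and masses are not known exactly. Their poses are not given: they have to be found in the camera images.
- jig: The jig, fixed to the bench: a plywood base board 150 (x) x 320 (y) x 12 mm; origin at the centre of its underside. Its x axis points away from the robot, its y axis to the left along the fence (the jig is turned by up to 0.25 rad). Along its far side runs the fence, at the left end of that stands the stop, in front of them the cam lever.
- fence_mid (a point): Middle of the fence's working face at board level. The fence is a dark wooden strip, 28 mm high above the board and 262 mm long; its working face is the plane x = +45 mm of the jig, from y = -155 to +107 mm. The point has the jig's axes: +x points into the fence.
- stop_mid (a point): Middle of the stop's working face at board level. The stop is the upright leg, 8 mm thick and 42 mm high above the board, of an aluminium angle with two drill bushes; its working face is the plane y = +115 mm of the jig, from x = -50 to +50 mm. The point has the jig's axes: +y points into the stop.
- jig_corner (a point): The point on the top of the base board where the planes of the fence and of the stop meet, same axes as the jig: x at right angles into the fence, y at right angles into the stop. A seated block has its centre 27.5 mm in front of (-x) and 45 mm to the right of (-y) this point.
- block: The loose wood block itself; origin at the centre of its underside. Its body axes are skewed by 14 degrees to its sides: use block_mid for its direction.
- block_mid (a point): Centre, half-way up, of the loose wood block: plain, brown, 55 mm (x of this point) x 90 mm (y of this point) x 35 mm high, about 0.18 kg; the point's axes are square to its sides. It starts on the right part of the base board, off the fence, skewed to it by up to 0.4 rad. Its +y end goes against the stop, its +x side against the fence.
- lever_angle (a joint): Angle of the cam lever: 0 open, pointing towards the robot (-x of the jig); grows as the lever swings counter-clockwise seen from above, to the right (at 1.57 it points along -y of the jig); end of travel 1.75. Starts at 0 to 0.3; swings with about 1 N. The cam touches a seated block at about 1.45 and is tight from about 1.55 on, with 5 to 20 N at the handle; it stays where it is left.
- lever_pivot (a point): The lever's vertical hinge axis, 35 mm above the base board; it lies at x = -33.2 mm, y = +40 mm in the jig's frame. Under the lever sits the cam disc, its centre 8 mm off this axis, from 2 to 30 mm above the board; open, it leaves a block that lies on the fence 7 to 10 mm of play.
- lever_handle (a point): Point on the middle line of the lever's round black handle, 85 mm from the hinge axis and 35 mm above the board. The handle is 19 mm thick and reaches from 48 to 115 mm from the hinge axis; its end stands out over the board's near edge when open. Its own -x axis points outward along the lever.
- cam_lever: The cam clamp's turning part: the lever and, below it, the steel cam disc of radius 16 mm that presses on the block's near side. Origin on the hinge axis, 1.5 mm above the board; its own -x axis points outward along the lever.
- mixing_cup: An empty white cup, 70 mm wide, 71 mm high, on the bench in front of the jig, to the left of the lever; origin at the centre of its underside. Leave it alone.
- felt_marker: A felt marker 128 mm long, 14 mm thick, on the bench left of the jig; origin at the centre of its underside. Leave it alone.
- driver: A red-handled screwdriver, 180 mm long, 25 mm thick, on the bench just in front of the right half of the jig; origin at the centre of its underside. Leave it alone.
- bolt: A steel bolt, 50 mm long, lying on the bench right of the jig; origin at the centre of its underside. Leave it alone.
Not all that is in view belongs to the job. Several things have the shape of the block; the one meant has the colours described above.

How it is judged (in metres and radians):
On the way, in this order (a step that is already met when the one before it is completed fails the run):
1. the block has been pushed into the corner of fence and stop (within about 8 mm of the fence and 6 mm of the stop) (x of block_mid in the frame of jig_corner above -0.0355 m and y of block_mid in the frame of jig_corner above -0.051 m), for 0.1 s.
2. the cam presses on the block (contact force between cam_lever and block above 3 N), for 0.2 s.
At the end, for the whole second after the job is handed in: The block lies flat on the base board, within 2 mm of the fence and 2.5 mm of the stop and square to them within 0.025 rad, at rest, and the cam of the swung-over lever (beyond 1.1 rad) presses on it with more than 3 N (x of block_mid in the frame of jig_corner above -0.0295 m and y of block_mid in the frame of jig_corner above -0.0475 m and angle between the y axis of block_mid and the y axis of jig_corner, either way round below 0.025 rad and z of block_mid in the frame of jig_corner below 0.021 m and contact force between cam_lever and block above 3 N and value of joint lever_angle above 1.1 rad and linear speed of block below 0.01 m/s); the robot touches nothing.
It fails at once if the block is lifted off the board or tipped (z of block_mid in the frame of jig_corner above 0.027 m or angle between block_mid's own z axis and vertical above 0.2 rad).
It fails at once if the screwdriver, the cup, the marker or the bolt is shifted by more than 20 mm (distance of any of driver, mixing_cup, felt_marker, bolt from where it was at the start of the episode above 0.02 m).
It also fails if it takes over 70 s, if anything falls off the work surface, if the arm or the gripper's body presses on something with over 40 N, if the wrist force passes 120 N, or if a joint passes its speed limit or range.

## Working session

There is one attempt and no reset: what is moved stays moved. The work goes in short steps, Python scripts to look and compute and a tool call to move; the robot and the scene stay as the last step left them, time stands still between calls to the robot, and variables do not carry over. Pictures are saved under pics/ and viewed, at most 10 in all, crops included, and the job is handed in when it is done.

Besides the shell and the picture viewer there is one more tool, called after "Call:" in YAML: its name, and indented under it one key for each argument. carry_out: Moves the arm, as the interface text tells. Its arguments: {"type":"object","properties":{"motion":{"type":"string"},"squeeze":{"type":"number"}},"required":["motion"]}

```bash
ls; mkdir -p pics; python3 - <<'E'
from plant import r
import cv2,numpy as np
s=r.get_state();print(s)
for n in("top","side"):
    p,d=r.grab_frame(n);cv2.imwrite(f"pics/{n}0.png",p[...,::-1]);np.savez(f"pics/{n}0.npz",p=p,d=d);print(r.camera_info(n))
E
```

```text
pics
{'time': 0.0, 'joint_pos': array([-1.29069894,  0.31174801,  0.01401973,  1.51311012, -0.00440971,
        1.31921577, -0.02720345]), 'joint_vel': array([-9.45975495e-04, -2.70950237e-04,  4.19106711e-04, -9.41128461e-05,
       -1.99320528e-03, -9.37362027e-05,  6.27784382e-04]), 'joint_efforts': array([ 3.11678875e-06, -3.79921925e+01,  1.45981573e-01, -2.30592209e+01,
        1.22311508e-02,  1.34305592e-02,  2.41533876e-06]), 'ee_pos': array([173.70946733, 521.04568335, 230.187481  ]), 'ee_rot': array([[-9.48682523e-01,  3.16229357e-01, -6.80814077e-04],
       [ 3.16230075e-01,  9.48679608e-01, -2.35387593e-03],
       [-9.84902406e-05, -2.44837484e-03, -9.99996998e-01]]), 'force': array([ 0.10888412,  0.12964932, -0.41851726]), 'ft_torque': array([ 0.03255729, -0.0020196 , -0.00483573]), 'gripper_force': 0.0, 'width': 0.998033014248361}
{'fx': 371.93676170626594, 'fy': 371.93676170626594, 'cx': 250.53602552969423, 'cy': 191.4821521501316, 'dist': array([-0.07703025,  0.        ,  0.        ,  0.        ,  0.        ]), 'rvec': array([ 2.11493803, -2.13588858,  0.19212942]), 'tvec': array([ 115.93666796,  465.60710327, 1020.92753579])}
{'fx': 366.34746528077596, 'fy': 366.34746528077596, 'cx': 260.124950763399, 'cy': 194.68878264464988, 'dist': array([-0.07643125,  0.        ,  0.        ,  0.        ,  0.        ]), 'rvec': array([ 2.03689008, -0.43308955,  0.24919832]), 'tvec': array([-397.90621965,  204.33537767, 1017.41237916])}
```

View pics/top0.png

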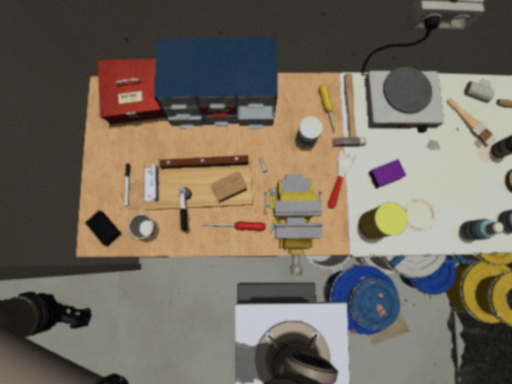

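View pics/side0.png

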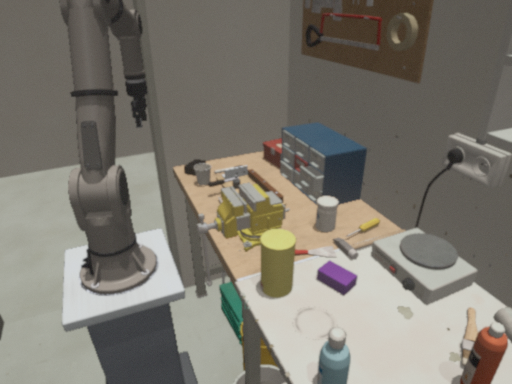

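The top view shows the jig board around (200,186), the fence at (205,161), the stop at (150,183), the lever at (184,208), the block at (229,186), the cup at (143,228) and the driver at (235,226). The side view is mostly occluded by the vise. Next I'll measure from the top depth.

```bash
cat > h.py <<'E'
import cv2,numpy as np
from plant import r
def cloud(n,d,ee=None):
    c=r.camera_info(n);K=np.array([[c['fx'],0,c['cx']],[0,c['fy'],c['cy']],[0,0,1]])
    v,u=np.mgrid[:384,:512]
    q=cv2.undistortPoints(np.stack([u,v],-1).reshape(-1,1,2).astype(np.float32),K,c['dist']).reshape(384,512,2)
    P=np.dstack([q*d[...,None],d])
    if n=='wrist':
        M=c['mount'];P=P@M[:3,:3].T+M[:3,3]
        return P@ee[1].T+ee[0]
    R=cv2.Rodrigues(c['rvec'])[0]
    return (P-c['tvec'])@R
E
python3 - <<'E'
from h import *
z=np.load('pics/top0.npz');p,d=z['p'],z['d']
P=cloud('top',d)
for uv in [(200,200),(160,203),(229,186),(205,161),(150,183),(184,208),(184,225),(143,228),(250,226),(127,185),(262,165),(280,210),(120,240)]: print(uv,P[uv[1],uv[0]].round(1),p[uv[1],uv[0]])
c=cv2.resize(p[140:250,110:310],None,fx=4,fy=4,interpolation=cv2.INTER_CUBIC);cv2.imwrite('pics/c0.png',c[...,::-1])
E
```

```text
(200, 200) [448.8 260.3   9.5] [190 157 106]
(160, 203) [440.9 378.5  10.2] [178 142  96]
(229, 186) [482.8 172.8  45.3] [159 122  84]
(205, 161) [559.2 243.4  39.1] [90 53 37]
(150, 183) [499.7 408.4  18.2] [184 185 189]
(184, 208) [420.1 300.1  48.2] [116 115 117]
(184, 225) [371.1 297.5  56.7] [27 23 26]
(143, 228) [368.2 428.7   2. ] [196 199 197]
(250, 226) [369.7 113.9  23.4] [176  48  41]
(127, 185) [496.6 480.8   7.9] [182 174 158]
(262, 165) [553.3  76.3   8.4] [161 151 135]
(280, 210) [397.3  37.4 158.1] [139 140 142]
(120, 240) [3.334e+02 4.965e+02 2.000e-01] [183 144 103]
```

View pics/c0.png

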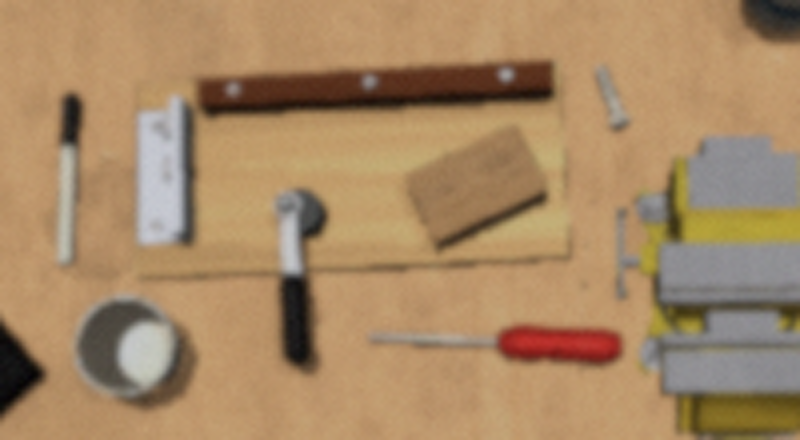

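The crop shows the fence edge running from (202,112) to (553,95), the block top with corners at about (517,125), (547,192), (437,245) and (406,177), and the lever pivot at (290,203). The vise starts at about x=640. Now I'll fit these numerically.

```bash
cat >> h.py <<'E'
def rect(X):
    return cv2.minAreaRect(X.astype(np.float32)), cv2.boxPoints(cv2.minAreaRect(X.astype(np.float32)))
E
python3 - <<'E'
from h import *
z=np.load('pics/top0.npz');p,d=z['p'].astype(int),z['d']
P=cloud('top',d);X,Y,Z=P[...,0],P[...,1],P[...,2]
h=cv2.cvtColor(z['p'],cv2.COLOR_RGB2HSV)
v,u=np.mgrid[:384,:512]
def show(n,m):
    m=m.astype(np.uint8);k,l,st,_=cv2.connectedComponentsWithStats(m);i=1+st[1:,4].argmax();m=l==i
    a,b=rect(P[m][:,:2]);print(n,m.sum(),'z',np.percentile(Z[m],[10,50,90]).round(1),a,b.round(1).tolist())
    return m
box=lambda u0,u1,v0,v1:(u>=u0)&(u<=u1)&(v>=v0)&(v<=v1)
show('block',box(208,250,168,205)&(Z>36)&(Z<60))
m=show('fence',box(155,252,150,172)&(Z>30)&(p.sum(-1)<300))
show('board',box(140,256,155,212)&(Z>6)&(Z<80))
show('lever',box(170,200,190,235)&(Z>32))
m=show('handle',box(170,200,190,235)&(Z>32)&(p.sum(-1)<200))
show('driver',box(200,268,215,235)&(Z>6))
show('cup',box(125,162,210,245)&(Z>40))
show('stop',box(143,158,160,202)&(Z>40))
show('stopall',box(140,160,160,206)&(Z>15)&(abs(p[...,0]-p[...,2])<15))
V=P[box(255,330,165,255)&(Z>30)];print('vise min/max',V.min(0),V.max(0), 'maxY by z', [(a,V[(V[:,2]>a)][:,1].max().round(),V[(V[:,2]>a)][:,0].max().round()) for a in(30,60,90,120,150)])
V=V[V[:,2]>80];
for x in range(300,560,20):
  w=V[(abs(V[:,0]-x)<10)]; print(x,len(w) and (w[:,1].max().round(),w[:,2].max().round()))
E
```

```text
block 607 z [43.9 46.3 48.7] ((485.069091796875, 174.71356201171875), (56.200050354003906, 89.37419891357422), 24.86456298828125) [[440.79998779296875, 203.39999389648438], [478.3999938964844, 122.4000015258789], [529.4000244140625, 146.0], [491.79998779296875, 227.10000610351562]]
fence 651 z [35.8 39.  41.6] ((422.4134521484375, 244.26766967773438), (302.75250244140625, 259.7516784667969), 1.4444721937179565) [[267.79998779296875, 370.29998779296875], [274.3999938964844, 110.5999984741211], [577.0, 118.19999694824219], [570.5, 377.8999938964844]]
board 5325 z [ 9.4 13.2 46.4] ((493.5560607910156, 271.0700378417969), (169.4284210205078, 322.94976806640625), 2.152071714401245) [[402.79998779296875, 429.20001220703125], [415.0, 106.5], [584.2999877929688, 112.9000015258789], [572.0999755859375, 435.6000061035156]]
lever 291 z [41.9 51.6 56.3] ((350.283935546875, 239.3119354248047), (284.69610595703125, 90.86071014404297), 41.76062774658203) [[213.8000030517578, 178.39999389648438], [274.3999938964844, 110.5999984741211], [486.70001220703125, 300.20001220703125], [426.20001220703125, 3
[... 1515 characters left out ...]
y z [(30, np.float64(111.0), np.float64(506.0)), (60, np.float64(111.0), np.float64(506.0)), (90, np.float64(111.0), np.float64(506.0)), (120, np.float64(111.0), np.float64(488.0)), (150, np.float64(111.0), np.float64(442.0))]
300 (np.float64(35.0), np.float64(114.0))
320 (np.float64(50.0), np.float64(161.0))
340 (np.float64(50.0), np.float64(162.0))
360 (np.float64(52.0), np.float64(161.0))
380 (np.float64(52.0), np.float64(160.0))
400 (np.float64(50.0), np.float64(163.0))
420 (np.float64(50.0), np.float64(162.0))
440 (np.float64(42.0), np.float64(160.0))
460 (np.float64(36.0), np.float64(127.0))
480 (np.float64(37.0), np.float64(127.0))
500 (np.float64(15.0), np.float64(100.0))
520 0
540 0
```

```bash
python3 - <<'E'
from h import *
z=np.load('pics/top0.npz');p,d=z['p'].astype(int),z['d']
P=cloud('top',d);X,Y,Z=P[...,0],P[...,1],P[...,2]
v,u=np.mgrid[:384,:512];ok=(d>0)
box=lambda u0,u1,v0,v1:(u>=u0)&(u<=u1)&(v>=v0)&(v<=v1)
def show(n,m):
    m=(m&ok).astype(np.uint8);k,l,st,_=cv2.connectedComponentsWithStats(m);m=l==1+st[1:,4].argmax()
    a,b=rect(P[m][:,:2]);print(n,m.sum(),np.array(a[0]).round(1),np.array(a[1]).round(1),round(a[2],2),b.round(1).tolist());return m
f=show('fence',box(155,252,150,172)&(Z>30)&(p.sum(-1)<330))
show('board',box(140,256,155,212)&(Z>6)&(Z<80))
show('lever',box(170,200,190,235)&(Z>32))
show('handle',box(170,200,190,235)&(Z>32)&(p.sum(-1)<200))
show('driver',box(200,268,215,235)&(Z>6)&(Z<30))
show('cup',box(125,162,210,245)&(Z>40))
# fence near edge: per column min x
q=P[f];c=[(y,np.percentile(q[abs(q[:,1]-y)<5][:,0],3)) for y in range(130,365,10)]
print(np.polyfit(*np.array(c).T,1))
# board near edge
b=box(150,256,195,215)&ok&(Z>6)&(Z<14);q=P[b];c=[(y,q[abs(q[:,1]-y)<4][:,0].min()) for y in list(range(130,270,8))+list(range(330,400,8))]
print(np.polyfit(*np.array(c).T,1))
E
```

```text
fence 678 [561.1 247.7] [ 24.  260.2] 2.42 [[543.5999755859375, 377.20001220703125], [554.5999755859375, 117.30000305175781], [578.5999755859375, 118.30000305175781], [567.5999755859375, 378.20001220703125]]
board 5325 [493.6 271.1] [169.4 322.9] 2.15 [[402.79998779296875, 429.20001220703125], [415.0, 106.5], [584.2999877929688, 112.9000015258789], [572.0999755859375, 435.6000061035156]]
lever 289 [414.2 302.7] [ 32.  118.6] 89.28 [[354.79998779296875, 287.5], [473.29998779296875, 286.0], [473.70001220703125, 318.0], [355.20001220703125, 319.5]]
handle 125 [386.9 300.7] [59.9 15.8] 4.95 [[356.3999938964844, 306.0], [357.70001220703125, 290.29998779296875], [417.3999938964844, 295.3999938964844], [416.0, 311.20001220703125]]
driver 315 [374.6 162. ] [183.2  23.8] 86.72 [[357.5, 71.30000305175781], [381.20001220703125, 69.9000015258789], [391.70001220703125, 252.8000030517578], [367.8999938964844, 254.10000610351562]]
cup 233 [368.1 416.2] [71.4 66.6] 89.78 [[334.6000061035156, 380.70001220703125], [401.20001220703125, 380.3999938964844], [401.5, 451.79998779296875], [334.8999938964844, 452.1000061035156]]
[-4.01811730e-02  5.60189903e+02]
[-4.29715103e-02  4.41015371e+02]
```

```bash
cat >> h.py <<'E'
from scipy.spatial.transform import Rotation as Ro
A=0.042;O=np.array([503.8,269.8])
J=np.array([[np.cos(A),-np.sin(A)],[np.sin(A),np.cos(A)]])
def w(jx,jy): return O+J@[jx,jy]
def jg(xy): return J.T@(np.asarray(xy)[:2]-O)
def go(jx,jy,z,yaw=0):
    "shift (m) and turn (deg) in tool axes to reach a jig-frame target, tool y at yaw to jig y"
    s=r.get_state();R=s['ee_rot'];ey=np.r_[J@[-np.sin(yaw),np.cos(yaw)],0]
    T=np.c_[np.cross(ey,[0,0,-1]),ey,[0,0,-1]]
    d=np.r_[w(jx,jy),z]-s['ee_pos']
    print('t',round(s['time'],2),'jig',jg(s['ee_pos']).round(1),s['ee_pos'].round(1),'F',s['force'].round(1),'w',round(s['width'],2))
    print('shift',(R.T@d/1000).round(4),'turn',np.degrees(Ro.from_matrix(R.T@T).as_rotvec()).round(1))
E
python3 -c "
from h import *
print(w(-85,-94));go(-85,-94,120)"
```

```text
[422.82179837 172.3139453 ]
t 0.1 jig [-319.2  265. ] [173.7 521.1 230.3] F [ 0.7  0.1 -0.1] w 1.0
shift [-0.3466 -0.2519  0.1109] turn [ -0.1  -0.  -20.8]
```

Call:
carry_out:
  motion: "0 0 -5 -0.043 -0.031 0 0.05; 0 0 -10 -0.086 -0.063 0 0.05; 0 0 -15 -0.130 -0.094 0.01 0.05; 0 0 -20.8 -0.173 -0.126 0.03 0.05; 0 0 -20.8 -0.216 -0.157 0.05 0.05"

```text
time: 0.72
ee_pos: [329.9, 302.8, 180.6]
ee_rot: [[-0.999, -0.042, 0.0], [-0.042, 0.999, 0.0], [-0.0, 0.0, -1.0]]
force: [0.0, 0.5, -0.2]
width: 0.585
gripper_force: 0.0
```

```bash
python3 -c "
from h import *
go(-85,-94,60)"
```

```text
t 0.72 jig [-172.4   40.3] [329.9 302.8 180.6] F [ 0.   0.5 -0.2] w 0.59
shift [-0.0873 -0.1343  0.1206] turn [ 0.  0. -0.]
```

Call:
carry_out:
  motion: "0 0 0 -0.029 -0.045 0.03 0.05; 0 0 0 -0.058 -0.09 0.06 0.05; 0 0 0 -0.087 -0.134 0.09 0.05; 0 0 0 -0.087 -0.134 0.12 0.05; 0 0 0 -0.087 -0.134 0.12 0.05"

```text
time: 1.35
ee_pos: [419.3, 172.7, 59.1]
ee_rot: [[-0.999, -0.04, -0.006], [-0.04, 0.999, -0.003], [0.006, -0.003, -1.0]]
force: [0.0, -0.1, -1.2]
width: 0.586
gripper_force: 0.0
```

```bash
python3 - <<'E'
from h import *
go(-85,-94,18)
p,d=r.grab_frame('wrist');cv2.imwrite('pics/w1.png',p[...,::-1])
E
```

```text
t 1.35 jig [-88.5 -93.5] [419.3 172.7  59.1] F [ 0.  -0.1 -1.2] w 0.59
shift [-0.0038 -0.0004  0.0411] turn [-0.2 -0.4 -0.1]
```

View pics/w1.png

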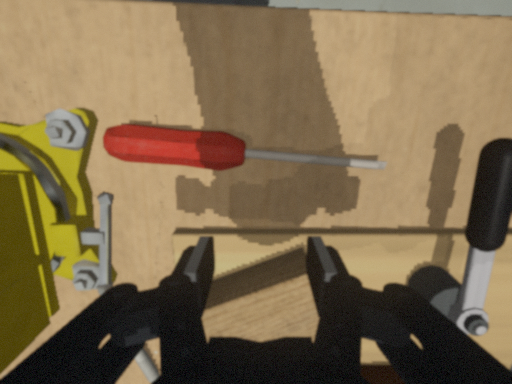

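The wrist view, with the robot side up, shows the fingertips at (200,245) and (322,245) over the board's near edge. The block is in front of them and the driver at y≈160 is clear, so I'll descend.

Call:
carry_out:
  motion: "0 0 0 -0.001 0 0.02 0.05; 0 0 0 -0.001 0 0.04 0.05; 0 0 0 -0.001 0 0.04 0.05"

```text
time: 1.78
ee_pos: [421.9, 175.3, 21.5]
ee_rot: [[-0.999, -0.044, -0.001], [-0.044, 0.999, 0.0], [0.001, 0.0, -1.0]]
force: [0.6, -0.3, 0.9]
width: 0.591
gripper_force: 0.0
```

```bash
python3 -c "
from h import *
go(-40,-94,18)"
```

```text
t 1.77 jig [-85.8 -91. ] [421.9 175.3  21.5] F [ 0.6 -0.3  0.9] w 0.59
shift [-0.0458 -0.0031  0.0034] turn [ 0.  -0.1  0.1]
```

Call:
carry_out:
  motion: "0 0 0 -0.01 -0.003 0.003 0.05; 0 0 0 -0.018 -0.003 0.003 0.05; 0 0 0 -0.026 -0.003 0.003 0.05; 0 0 0 -0.034 -0.003 0.003 0.05; 0 0 0 -0.042 -0.003 0.003 0.05"

```text
time: 2.4
ee_pos: [465.4, 173.0, 18.3]
ee_rot: [[-0.999, -0.041, 0.0], [-0.041, 0.999, -0.0], [-0.0, -0.0, -1.0]]
force: [-0.6, 0.6, 0.2]
width: 0.584
gripper_force: 0.5
```

Call:
carry_out:
  motion: "0 0 0 -0.006 0 0 0.05; 0 0 0 -0.012 0 0 0.05; 0 0 0 -0.018 0 0 0.05; 0 0 0 -0.018 0 0 0.05"

```text
time: 2.9
ee_pos: [483.9, 173.6, 18.4]
ee_rot: [[-0.999, -0.041, 0.002], [-0.041, 0.999, -0.0], [-0.002, -0.0, -1.0]]
force: [0.3, -0.3, -0.6]
width: 0.583
gripper_force: 0.0
```

```bash
python3 -c "
from h import *
go(-21,-94,18)
p,d=r.grab_frame('top');cv2.imwrite('pics/t2.png',cv2.resize(p[140:250,110:310],None,fx=4,fy=4,interpolation=cv2.INTER_CUBIC)[...,::-1])"
```

```text
t 2.9 jig [-23.9 -95.3] [483.9 173.6  18.4] F [ 0.3 -0.3 -0.6] w 0.58
shift [-0.0029  0.0013  0.0004] turn [-0.   0.1 -0.1]
```

View pics/t2.png

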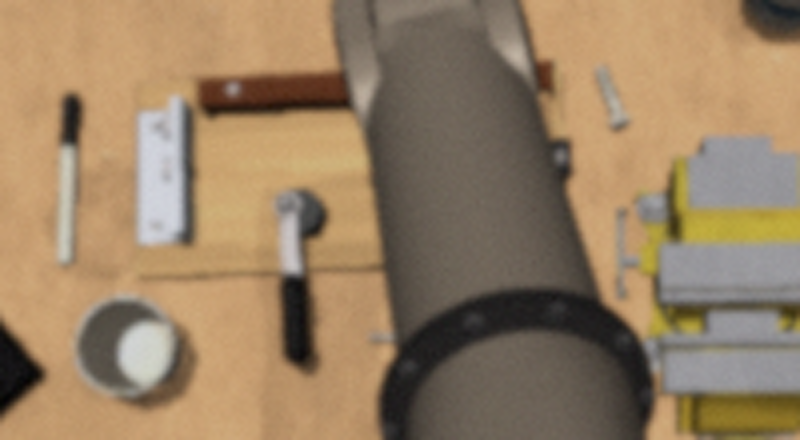

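The arm covers the block in the top view, so I'll go by force and push until the fence resists.

Call:
carry_out:
  motion: "0 0 0 -0.002 0 0 0.05; 0 0 0 -0.004 0 0 0.05; 0 0 0 -0.004 0 0 0.05"

```text
time: 3.32
ee_pos: [486.8, 173.9, 18.2]
ee_rot: [[-0.999, -0.041, 0.0], [-0.041, 0.999, -0.0], [-0.0, -0.0, -1.0]]
force: [-0.8, -0.0, 1.1]
width: 0.588
gripper_force: 0.5
```

Call:
carry_out:
  motion: "0 0 0 -0.002 0 0 0.05; 0 0 0 -0.004 0 0 0.05; 0 0 0 -0.004 0 0 0.05"

```text
time: 3.7
ee_pos: [487.1, 173.9, 17.8]
ee_rot: [[-0.999, -0.042, -0.008], [-0.042, 0.999, -0.001], [0.008, -0.001, -1.0]]
force: [-8.8, -1.9, 5.7]
width: 0.584
gripper_force: 3.9
```

Call:
carry_out:
  motion: "0 0 0 0.015 0 0 0.05; 0 0 0 0.03 0 -0.02 0.05; 0 0 0 0.035 -0.01 -0.07 0.05; 0 0 0 0.035 -0.02 -0.12 0.05; 0 0 0 0.035 -0.02 -0.12 0.05"

```text
time: 4.32
ee_pos: [461.4, 152.8, 143.1]
ee_rot: [[-0.999, -0.039, 0.012], [-0.039, 0.999, 0.004], [-0.012, 0.004, -1.0]]
force: [-0.1, 0.8, -1.3]
width: 0.586
gripper_force: 0.0
```

```bash
python3 - <<'E'
from h import *
s=r.get_state();p,d=r.grab_frame('wrist');cv2.imwrite('pics/w3.png',p[...,::-1])
P=cloud('wrist',d,(s['ee_pos'],s['ee_rot']));np.savez('pics/w3.npz',p=p,d=d,P=P)
go(17,-170,120)
E
```

```text
t 4.38 jig [ -49.5 -114.9] [459.2 152.9 140.6] F [-0.8 -1.2 -0. ] w 0.59
shift [-0.0664 -0.055   0.021 ] turn [ 0.1  0.4 -0.1]
```

View pics/w3.png

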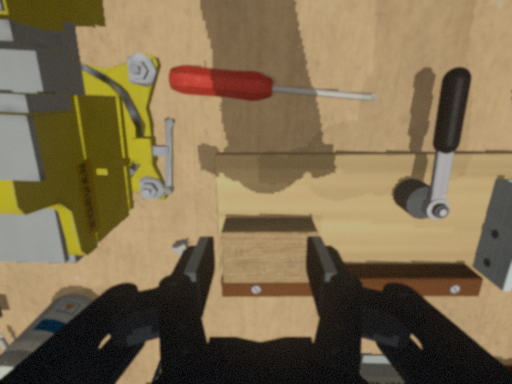

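The block lies square on the fence: its top runs from (222,232) to (312,285), its right end close to the board's right edge. The bolt is at (180,245). I'll measure the block's edges.

```bash
python3 - <<'E'
from h import *
z=np.load('pics/w3.npz');P,d=z['P'],z['d']
Q=np.dstack([(P[...,:2]-O)@J,P[...,2]])
v,u=np.mgrid[:384,:512]
for uv in [(230,250),(300,250),(265,225),(230,200),(440,210),(455,100),(180,245),(220,190),(490,240),(130,220),(168,180)]: print(uv,Q[uv[1],uv[0]].round(1))
m=(d>0)&(u>214)&(u<318)&(v>225)&(v<282)&(Q[...,2]>40)&(Q[...,2]<56)
a,b=rect(Q[m][:,:2]);print(a,b.round(1).tolist(),np.percentile(Q[m][:,2],[5,50,95]))
E
```

```text
(230, 250) [   8.2 -143.    47.5]
(300, 250) [  8.1 -77.7  48.2]
(265, 225) [  -9.3 -110.    30.6]
(230, 200) [ -28.5 -145.1   12. ]
(440, 210) [-35.6  37.8  58.1]
(455, 100) [-124.3   32.9   55.9]
(180, 245) [  21.3 -199.5   13.7]
(220, 190) [ -39.4 -154.6   12.8]
(490, 240) [  9.7 115.2  26.3]
(130, 220) [  -2.4 -253.9    1.6]
(168, 180) [ -57.1 -196.9   37.9]
((18.0296573638916, -107.93856811523438), (57.87971115112305, 92.19731140136719), 0.12701192498207092) [[-11.0, -61.900001525878906], [-10.800000190734863, -154.10000610351562], [47.099998474121094, -154.0], [46.900001525878906, -61.79999923706055]] [44.89866619 47.00676423 48.05628475]
```

Call:
carry_out:
  motion: "0 0 0 -0.033 -0.03 0 0; 0 0 0 -0.066 -0.06 0 0; 0 0 0 -0.066 -0.06 0.04 0; 0 0 0 -0.066 -0.06 0.08 0; 0 0 0 -0.066 -0.06 0.08 0"

```text
time: 5.0
ee_pos: [520.9, 94.9, 53.9]
ee_rot: [[-0.999, -0.041, -0.01], [-0.041, 0.999, -0.003], [0.01, -0.002, -1.0]]
force: [0.2, 0.6, 0.4]
width: -0.002
gripper_force: 0.0
```

```bash
python3 -c "
from h import *
go(17,-175,18)"
```

```text
t 5.0 jig [   9.7 -175.5] [520.9  94.9  53.9] F [0.2 0.6 0.4] w -0.0
shift [-0.0076  0.0006  0.0358] turn [-0.1 -0.6 -0. ]
```

Call:
carry_out:
  motion: "0 0 0 0 0 0 0; 0 0 0 0 0 0.02 0; 0 0 0 0 0 0.04 0; 0 0 0 0 0 0.04 0"

```text
time: 5.5
ee_pos: [525.1, 95.7, 18.8]
ee_rot: [[-0.999, -0.042, 0.0], [-0.042, 0.999, 0.0], [-0.0, 0.0, -1.0]]
force: [-0.8, -0.0, 0.0]
width: -0.003
gripper_force: 0.0
```

```bash
python3 -c "
from h import *
go(17,-130,18)"
```

```text
t 5.5 jig [  14.  -174.8] [525.1  95.7  18.8] F [-0.8 -0.   0. ] w -0.0
shift [-0.003   0.0448  0.0008] turn [ 0.  0. -0.]
```

Next I'll push along the fence, at about 80 mm/s once in contact.

Call:
carry_out:
  motion: "0 0 0 -0.003 0.008 0.001 0; 0 0 0 -0.003 0.016 0.001 0; 0 0 0 -0.003 0.026 0.001 0; 0 0 0 -0.003 0.036 0.001 0; 0 0 0 -0.003 0.046 0.001 0"

```text
time: 6.12
ee_pos: [526.1, 142.3, 17.4]
ee_rot: [[-0.999, -0.042, 0.0], [-0.042, 0.999, -0.0], [-0.0, -0.0, -1.0]]
force: [-0.9, -2.0, 1.7]
width: -0.003
gripper_force: 1.2
```

Call:
carry_out:
  motion: "0 0 0 0 0.01 0 0; 0 0 0 0 0.02 0 0; 0 0 0 0 0.03 0 0; 0 0 0 0 0.04 0 0; 0 0 0 0 0.05 0 0"

```text
time: 6.75
ee_pos: [523.9, 192.2, 17.3]
ee_rot: [[-0.999, -0.041, -0.0], [-0.041, 0.999, -0.0], [0.0, -0.0, -1.0]]
force: [1.1, -2.2, 1.5]
width: -0.0
gripper_force: 1.2
```

Call:
carry_out:
  motion: "0 0 0 0 0.01 0 0; 0 0 0 0 0.02 0 0; 0 0 0 0 0.03 0 0; 0 0 0 0 0.03 0 0"

```text
time: 7.25
ee_pos: [522.2, 223.9, 17.1]
ee_rot: [[-0.999, -0.044, -0.0], [-0.044, 0.999, 0.002], [0.0, 0.002, -1.0]]
force: [-0.1, -0.7, -1.1]
width: -0.004
gripper_force: 0.0
```

```bash
python3 - <<'E'
from h import *
go(17,10,18)
p,d=r.grab_frame('top');cv2.imwrite('pics/t4.png',cv2.resize(p[140:250,110:310],None,fx=4,fy=4,interpolation=cv2.INTER_CUBIC)[...,::-1])
s=r.get_state();p,d=r.grab_frame('wrist');P=cloud('wrist',d,(s['ee_pos'],s['ee_rot']));cv2.imwrite('pics/w4.png',p[...,::-1])
E
```

```text
t 7.25 jig [ 16.5 -46.7] [522.2 223.9  17.1] F [-0.1 -0.7 -1.1] w -0.0
shift [-0.0006  0.0567 -0.0008] turn [ 0.1 -0.   0.1]
```

View pics/w4.png

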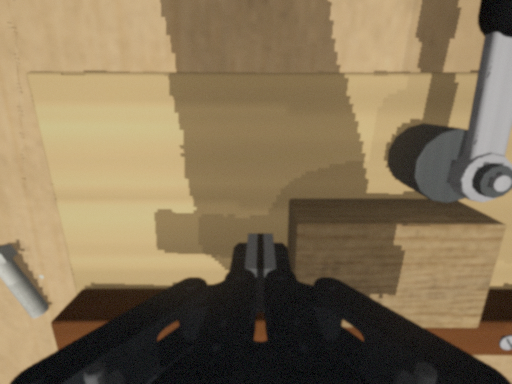

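The wrist view shows the block, with its top at (290–505, 222–325), still square to the fence and clear of the cam at (440,165). I'll push on to the stop.

Call:
carry_out:
  motion: "0 0 0 0 0.01 0 0; 0 0 0 0 0.02 0 0; 0 0 0 0 0.03 0 0; 0 0 0 0 0.04 0 0; 0 0 0 0 0.048 0 0"

```text
time: 7.98
ee_pos: [520.6, 270.5, 17.2]
ee_rot: [[-0.999, -0.042, -0.0], [-0.042, 0.999, 0.0], [0.0, 0.0, -1.0]]
force: [-0.3, 0.0, -0.1]
width: -0.004
gripper_force: 0.4
```

Call:
carry_out:
  motion: "0 0 0 0 0.004 0 0; 0 0 0 0 0.008 0 0; 0 0 0 0 0.011 0 0; 0 0 0 0 0.011 0 0"

```text
time: 8.48
ee_pos: [520.4, 280.9, 17.4]
ee_rot: [[-0.999, -0.041, 0.0], [-0.041, 0.999, 0.001], [-0.0, 0.001, -1.0]]
force: [0.1, -0.1, 0.8]
width: -0.0
gripper_force: 0.0
```

```bash
python3 -c "
from h import *
go(17,10,18)"
```

```text
t 8.47 jig [17.  10.4] [520.4 280.9  17.4] F [ 0.1 -0.1  0.8] w -0.0
shift [ 0.     -0.0004 -0.0006] turn [ 0.  0. -0.]
```

Call:
carry_out:
  motion: "0 0 0 0 0.002 0 0; 0 0 0 0 0.004 0 0; 0 0 0 0 0.004 0 0"

```text
time: 8.85
ee_pos: [520.5, 282.3, 17.4]
ee_rot: [[-0.999, -0.04, -0.0], [-0.04, 0.999, -0.003], [0.0, -0.003, -1.0]]
force: [-0.4, -5.1, 3.2]
width: -0.001
gripper_force: 2.6
```

Call:
carry_out:
  motion: "0 0 0 0 0.002 0 0; 0 0 0 0 0.004 0 0; 0 0 0 0 0.004 0 0"

```text
time: 9.22
ee_pos: [520.4, 282.2, 17.4]
ee_rot: [[-0.999, -0.038, -0.002], [-0.038, 0.999, -0.008], [0.002, -0.008, -1.0]]
force: [-1.8, -9.6, 6.0]
width: -0.002
gripper_force: 5.3
```

Call:
carry_out:
  motion: "0 0 0 0 -0.02 0 0; 0 0 0 0 -0.035 0 0; 0 0 0 0.03 -0.035 -0.05 0; 0 0 0 0.06 -0.035 -0.1 0; 0 0 0 0.06 -0.035 -0.12 0"

```text
time: 9.85
ee_pos: [460.7, 252.7, 140.3]
ee_rot: [[-0.999, -0.044, 0.002], [-0.044, 0.999, 0.005], [-0.003, 0.005, -1.0]]
force: [0.2, -0.1, 0.3]
width: -0.001
gripper_force: 0.0
```

```bash
python3 - <<'E'
from h import *
r.grab_frame('side');r.grab_frame('side')
s=r.get_state();p,d=r.grab_frame('wrist');cv2.imwrite('pics/w5.png',p[...,::-1])
P=cloud('wrist',d,(s['ee_pos'],s['ee_rot']));Q=np.dstack([(P[...,:2]-O)@J,P[...,2]])
go(-118,85,140)
h=cv2.cvtColor(p,cv2.COLOR_RGB2HSV)
m=(d>0)&(Q[...,2]>42)&(Q[...,2]<52)&(Q[...,0]>-12)&(Q[...,0]<49)&(Q[...,1]>20)&(Q[...,1]<114)&(h[...,1]>60)&(h[...,2]>95)
a,b=rect(Q[m][:,:2]);print(m.sum(),a,b.round(1).tolist())
m=(d>0)&(Q[...,2]>38)&(Q[...,2]<60)&(Q[...,0]<-70)&(Q[...,0]>-160)&(Q[...,1]>-20)&(Q[...,1]<60)&(h[...,2]<70)
a,b=rect(Q[m][:,:2]);print(m.sum(),a,b.round(1).tolist())
E
```

```text
t 10.0 jig [-42.2 -16.3] [462.3 251.7 138.4] F [-0.1 -1.   0.4] w -0.0
shift [ 0.0758  0.1013 -0.0015] turn [ 0.2  0.2 -0. ]
5006 ((15.105195999145508, 69.33814239501953), (89.30562591552734, 54.20756149291992), 89.99153137207031) [[-12.0, 24.700000762939453], [42.20000076293945, 24.700000762939453], [42.20000076293945, 114.0], [-12.0, 114.0]]
1821 ((-114.42578125, 35.67994689941406), (63.704017639160156, 16.198638916015625), 3.3672902584075928) [[-146.6999969482422, 41.900001525878906], [-145.6999969482422, 25.700000762939453], [-82.19999694824219, 29.5], [-83.0999984741211, 45.599998474121094]]
```

View pics/w5.png

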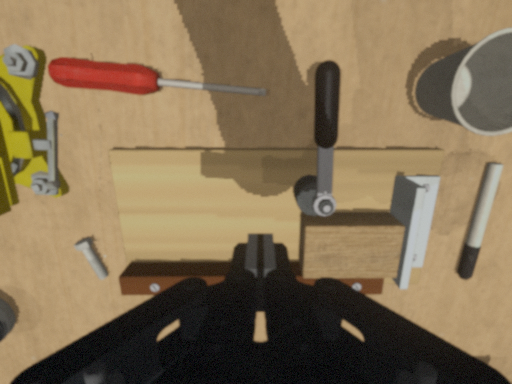

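The wrist view shows the block in the corner at (303–405, 213–278) against the stop at (410,230). The lever points to the robot at about 0.05 rad, and the cup is at (490,85). Next I'll go to the left of the handle.

Call:
carry_out:
  motion: "0 0 0 0.026 0.032 0 0; 0 0 0 0.051 0.064 0 0; 0 0 0 0.076 0.094 0 0; 0 0 0 0.076 0.094 0.04 0; 0 0 0 0.076 0.094 0.07 0"

```text
time: 10.62
ee_pos: [380.1, 341.3, 64.3]
ee_rot: [[-0.999, -0.043, -0.003], [-0.043, 0.999, -0.002], [0.003, -0.002, -1.0]]
force: [-0.1, -1.0, -0.1]
width: 0.0
gripper_force: 0.0
```

Call:
carry_out:
  motion: "0 0 0 0 0 0.03 0; 0 0 0 0 0 0.03 0; 0 0 0 0 0 0.03 0"

```text
time: 11.0
ee_pos: [382.1, 341.7, 37.3]
ee_rot: [[-0.999, -0.041, 0.0], [-0.041, 0.999, -0.0], [-0.0, -0.0, -1.0]]
force: [1.0, 1.3, 0.2]
width: 0.002
gripper_force: 0.0
```

```bash
python3 - <<'E'
from h import *
go(-118,78,40)
c0=jg(r.get_state()['ee_pos'])
for t in np.r_[0.05:1.7:.11]:
    H=np.array([-33.2,40])+88*np.array([-np.cos(t),-np.sin(t)])
    C=H+(9.5+13*abs(np.cos(t))+11*abs(np.sin(t)))*np.array([-np.sin(t),np.cos(t)])
    print(round(t,2),C.round(1),'shift',((C-c0)*[-1,1]/1000).round(3))
E
```

```text
t 11.0 jig [-118.6   77. ] [382.1 341.7  37.3] F [1.  1.3 0.2] w 0.0
shift [-0.0006  0.001  -0.0027] turn [-0.   0.  -0.1]
0.05 [-122.2   58.6] shift [ 0.004 -0.018]
0.16 [-123.9   49.8] shift [ 0.005 -0.027]
0.27 [-124.7   40.6] shift [ 0.006 -0.036]
0.38 [-124.4   31.2] shift [ 0.006 -0.046]
0.49 [-123.2   21.7] shift [ 0.005 -0.055]
0.6 [-120.8   12.1] shift [ 0.002 -0.065]
0.71 [-117.2    2.8] shift [-0.001 -0.074]
0.82 [-112.5   -6.3] shift [-0.006 -0.083]
0.93 [-106.7  -14.9] shift [-0.012 -0.092]
1.04 [-99.8 -22.9] shift [-0.019 -0.1  ]
1.15 [-91.8 -30.2] shift [-0.027 -0.107]
1.26 [-82.9 -36.5] shift [-0.036 -0.113]
1.37 [-73.2 -41.7] shift [-0.045 -0.119]
1.48 [-62.7 -45.7] shift [-0.056 -0.123]
1.59 [-52.3 -48.4] shift [-0.066 -0.125]
```

Call:
carry_out:
  motion: "0 0 0 0.004 -0.018 -0.002 0; 0 0 0 0.005 -0.027 -0.002 0; 0 0 0 0.006 -0.036 -0.002 0; 0 0 0 0.006 -0.046 -0.002 0; 0 0 0 0.005 -0.055 -0.002 0"

```text
time: 11.62
ee_pos: [379.0, 286.1, 39.5]
ee_rot: [[-0.999, -0.041, 0.0], [-0.041, 0.999, 0.0], [-0.0, 0.0, -1.0]]
force: [0.5, 2.3, 1.5]
width: 0.001
gripper_force: 0.6
```

Call:
carry_out:
  motion: "0 0 0 -0.003 -0.01 0 0; 0 0 0 -0.006 -0.019 0 0; 0 0 0 -0.011 -0.028 0 0; 0 0 0 -0.017 -0.037 0 0; 0 0 0 -0.024 -0.045 0 0"

```text
time: 12.25
ee_pos: [405.0, 241.9, 39.1]
ee_rot: [[-0.999, -0.041, -0.001], [-0.041, 0.999, -0.0], [0.001, -0.0, -1.0]]
force: [0.6, 1.3, 0.1]
width: -0.003
gripper_force: 0.6
```

Call:
carry_out:
  motion: "0 0 0 -0.008 -0.007 0 0; 0 0 0 -0.017 -0.013 0 0; 0 0 0 -0.026 -0.019 0 0; 0 0 0 -0.026 -0.019 0 0"

```text
time: 12.75
ee_pos: [432.8, 223.4, 39.3]
ee_rot: [[-0.999, -0.039, 0.001], [-0.039, 0.999, -0.001], [-0.001, -0.001, -1.0]]
force: [0.3, -0.9, -0.1]
width: -0.003
gripper_force: 0.0
```

```bash
python3 -c "
from h import *
go(-52,-48,40)"
```

```text
t 12.75 jig [-72.8 -43.4] [432.8 223.4  39.3] F [ 0.3 -0.9 -0.1] w -0.0
shift [-0.0208 -0.0046 -0.0007] turn [-0.1  0.1 -0.1]
```

Call:
carry_out:
  motion: "0 0 0 -0.005 -0.002 0 0; 0 0 0 -0.01 -0.003 0 0; 0 0 0 -0.015 -0.004 0 0; 0 0 0 -0.015 -0.004 0 0"

```text
time: 13.25
ee_pos: [446.6, 220.9, 39.1]
ee_rot: [[-0.999, -0.041, -0.001], [-0.041, 0.999, -0.001], [0.001, -0.001, -1.0]]
force: [-2.2, -1.0, 0.7]
width: -0.0
gripper_force: 1.2
```

Call:
carry_out:
  motion: "0 0 0 -0.003 0 0 0; 0 0 0 -0.006 0 0 0; 0 0 0 -0.006 0 0 0"

```text
time: 13.62
ee_pos: [451.1, 220.6, 38.9]
ee_rot: [[-0.999, -0.041, -0.004], [-0.041, 0.999, -0.002], [0.004, -0.002, -1.0]]
force: [-6.2, -1.6, 2.6]
width: -0.001
gripper_force: 2.7
```

Call:
carry_out:
  motion: "0 0 0 -0.003 0 0 0; 0 0 0 -0.006 0 0 0; 0 0 0 -0.006 0 0 0"

```text
time: 14.0
ee_pos: [455.2, 220.5, 38.6]
ee_rot: [[-0.999, -0.042, -0.008], [-0.042, 0.999, -0.003], [0.008, -0.003, -1.0]]
force: [-8.9, -2.4, 5.7]
width: -0.001
gripper_force: 4.3
```

Call:
carry_out:
  motion: "0 0 0 -0.002 0 0 0; 0 0 0 -0.004 0 0 0; 0 0 0 -0.004 0 0 0"

```text
time: 14.38
ee_pos: [457.8, 220.5, 38.5]
ee_rot: [[-0.999, -0.042, -0.01], [-0.042, 0.999, -0.003], [0.01, -0.003, -1.0]]
force: [-10.8, -2.5, 7.6]
width: 0.001
gripper_force: 5.4
```

Call:
carry_out:
  motion: "0 0 0 0.02 0 0 0; 0 0 0 0.04 0 0 0; 0 0 0 0.04 0 -0.05 0; 0 0 0 0.01 0.01 -0.1 0; 0 0 0 0.01 0.01 -0.11 0"

```text
time: 15.0
ee_pos: [458.6, 233.8, 154.2]
ee_rot: [[-0.999, -0.041, 0.013], [-0.041, 0.999, 0.006], [-0.013, 0.005, -1.0]]
force: [-0.3, -0.1, 0.0]
width: 0.001
gripper_force: 0.0
```

```bash
python3 - <<'E'
from h import *
r.grab_frame('side');r.grab_frame('side');r.grab_frame('side')
s=r.get_state();p,d=r.grab_frame('wrist');cv2.imwrite('pics/w6.png',p[...,::-1])
P=cloud('wrist',d,(s['ee_pos'],s['ee_rot']));Q=np.dstack([(P[...,:2]-O)@J,P[...,2]]);np.savez('pics/w6.npz',p=p,Q=Q,d=d)
go(0,0,140)
h=cv2.cvtColor(p,cv2.COLOR_RGB2HSV)
m=(d>0)&(Q[...,2]>38)&(Q[...,2]<60)&(Q[...,0]<-10)&(Q[...,0]>-80)&(Q[...,1]>-90)&(Q[...,1]<0)&(h[...,2]<70)
print(m.sum(),rect(Q[m][:,:2]))
E
```

```text
t 15.2 jig [-53.9 -36.5] [451.5 231.  148.1] F [ 0.   0.3 -0.4] w -0.0
shift [-0.0539  0.0366  0.008 ] turn [-0.1 -0.1 -0. ]
1151 (((-31.402828216552734, -41.16315460205078), (15.489628791809082, 60.3704948425293), 2.372184991836548), array([[-40.390392, -11.324337],
       [-37.89162 , -71.6431  ],
       [-22.415264, -71.00197 ],
       [-24.914036, -10.683212]], dtype=float32))
```

View pics/w6.png

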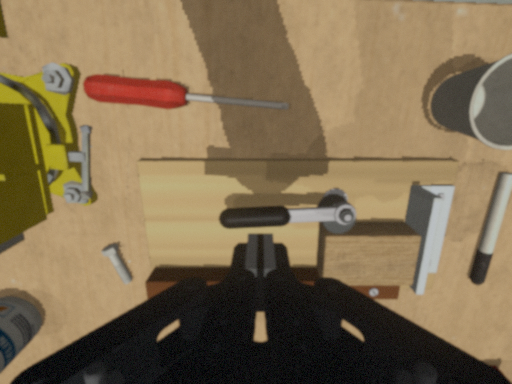

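The lever now points right at about 1.6 rad (handle at 222–290, 216), and the block sits between cam, fence and stop. I'll check the seating numerically before handing in.

```bash
python3 - <<'E'
from h import *
z=np.load('pics/w6.npz');Q,p,d=z['Q'],z['p'],z['d']
for v in (240,250,258,266,272):
    row=[(u,*Q[v,u].round(1)) for u in (*range(316,330,2),*range(410,424,2))]
    k=[t for t in row if 42<t[3]<52]; print(v,[(t[0],float(t[1]),float(t[2]),float(t[3])) for t in (k[0],k[-1])])
for u in (365,380,395,410):
    c=[(v,Q[v,u].round(1).tolist(),p[v,u].tolist()) for v in (228,231,234,237,240)]+[(v,Q[v,u].round(1).tolist(),p[v,u].tolist()) for v in (282,284,286,288,290)]
    k=[t for t in c if 42<t[1][2]<52]; print(u,k[0],k[-1])
# near edge angle of block top, sub-pixel-ish
us=np.arange(360,412);e=[]
for u in us:
    col=Q[225:250,u];i=np.argmax(col[:,2]>43);e.append(col[i,:2])
e=np.array(e);print('near edge slope',np.polyfit(e[:,1],e[:,0],1))
E
```

```text
240 [(326, -5.2, 26.3, 46.3), (422, -6.4, 115.5, 48.5)]
250 [(324, 7.1, 25.9, 43.3), (422, 2.4, 115.4, 51.5)]
258 [(324, 14.7, 25.9, 45.4), (420, 11.4, 115.5, 50.6)]
266 [(324, 23.8, 26.6, 45.1), (418, 20.5, 115.5, 49.9)]
272 [(324, 29.3, 26.6, 46.9), (418, 26.3, 115.7, 51.2)]
365 (234, [-10.3, 63.5, 43.9], [87, 69, 45]) (284, [42.8, 68.1, 47.2], [152, 124, 85])
380 (234, [-10.5, 77.5, 44.3], [84, 69, 46]) (284, [42.6, 82.9, 47.5], [149, 121, 82])
395 (234, [-10.2, 92.0, 43.6], [83, 66, 47]) (284, [43.7, 98.5, 45.9], [154, 125, 88])
410 (234, [-10.3, 106.0, 43.9], [80, 66, 46]) (286, [47.8, 115.3, 43.3], [120, 105, 84])
near edge slope [  0.85915948 -82.05407473]
```

```bash
python3 -c "
from plant import r
print(r.hand_in())"
```

```text
the job is handed in; nothing more can be done
None
```

The block is seated within about 1 mm of the fence and stop, as measured in the last wrist picture, the cam lever is swung over to about 1.6 rad, and the job was handed in at about 15 s with no verdict returned.

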